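# Pack the steriliser drum

## Robot

A 7-joint arm with a two-finger parallel gripper is mounted at the origin on the work surface. World frame = base frame: x ahead of the robot, y to its left, z up, the work surface at z = 0. Lengths are in m, angles in rad, forces in N, time in s.
With the tool pointing down it reaches from about 0.35 to 0.9 m from the base axis. Payload 7.2 kg.
Tool frame: the origin (TCP) lies on the centre line of the jaws, within the pads' length; the fingertips stand 19 mm ahead of it and the grasp point (between the pads) is the TCP (env.finger_overhang is the distance from the TCP to the fingertips, in m); x points along the fingers, z is the direction in which the jaws open and shut, and the axes are right-handed (so a half turn about x gives the same grasp; the last joint's range is limited). The gripper opens to 88 mm and grips with 3 to 60 N. Pads are 20 mm wide; open, the fingers measure 115 mm over their backs; the gripper's body (75 mm by 178 mm) begins 61 mm behind the grasp point.
Start: joints at [-1.257, 0.411, -0.013, 1.596, 0.006, 1.134, -0.082], TCP at [0.233, 0.58, 0.215] pointing down, gripper open.
Joint ranges: [-2.95, 2.95], [-0.29, 1.99], [-1.47, 1.44], [0.14, 2.54], [-1.03, 4.17], [0.13, 1.85], [-2.86, 2.86]. Speed limits (rad/s): [2.39, 2.39, 3.01, 3.01, 3.14, 3.14, 3.14].

## Interface

Orientations are given as a unit quaternion [x, y, z, w].
In Python, from plant import env, claw, planner, grab_frame, camera_params gives the robot as it stands. Calls block until the motion is done:
- env.goto(position, orientation): joint-space move of the TCP to a pose.
- env.line_to(position, orientation=None, max_speed=0.15): straight line of the TCP; orientation=None keeps the orientation; max_speed is the mean speed in m/s.
- env.set_joints(angles): joint-space move.
- claw.release() and claw.close_gripper(force=None): open the fingers fully, or close them until they stop; force is the grip in N (None keeps the last).
- env.sleep(seconds).
- planner.inverse_kinematics(position, orientation): joint angles nearest the present ones, or None.
- env.sense(): the state.
- grab_frame(name): name is "scene" or "top"; returns (picture, depth): 384x512x3 uint8, red, green, blue; 384x512 float32, m along the optical axis (not along the pixel's ray), 0 where there is no reading.
- camera_params(name): a dict with "fov_y" (degrees; the focal length in pixels is half the picture's height over the tangent of half this angle, whatever the lens; pixels are square), "cx", "cy" (the principal point, pixels), "extrinsics" (4x4, takes a point from camera to world coordinates). Camera axes: x right, y up, looking along -z (the intrinsics and any distortion apply to the point x, -y, -z); pixel columns grow to the right and rows downward; lengths in m; the calibration is good to about 2 mm. A picture is of the moment at which its call begins. camera_params takes no time and is no camera call.
A pose or a line that the arm cannot do raises env.PlanningError and nothing moves.
- env.finish_job(): hands the job in, once; it reports no verdict.
The state is a dict: "time_s": time; "qpos": joint angles; "joint_vel": joint speeds; "effort": joint torques, N m; "tcp_pos": TCP position; "tool_rot": TCP orientation; "ft_force": force on the tool from outside, world axes, zero at the start; "ft_torque": the same for the moment, N m; "finger_gap": finger opening in m.
Only numpy, scipy, OpenCV 4.12 (cv2) and the standard library are available. Lean on these libraries where they do the work, as an engineer would, in place of code of your own. Each camera call takes 0.05 s, during which the arm holds its last target.

## Task

Pack the steel steriliser drum for the next operation: put the deepest tray in first, flat on the drum's floor, then the tray of middle depth on top of it, then the shallowest tray on top of that, and finally close the drum with its lid, fully seated and level. Lower each piece gently rather than dropping it, let go of it before the next, and leave the bottle, the jar and the oblong dish where they are.

Things in the scene. Friction and masses are not known exactly. Their poses are not given: they have to be found in the camera images.
- drum: The target: open round steel drum, upright, fixed to the counter. Outside diameter 140 mm, inside 132, height 84, floor 5 mm thick; two small dark lugs stick out 10 mm at its sides. Origin: centre of the underside, z up. Stacked in it, the trays' undersides lie 5, 37 and 59 mm above the origin.
- deep_tray: Deepest tray, 32 mm high, no partitions. Loose round open steel tray, outside diameter 114 mm, inside 108, floor 3 mm thick. Grip: upright central post, 16 mm in diameter, top 30 mm above the tray's underside; grasp at any yaw, fingers inside the rim, opened only to about 40 mm, also to let go. About 220 g. Origin: centre of the underside, z up.
- middle_tray: Middle tray, 22 mm high; 2 6 mm thick fins at its wall, 38 mm or more from the centre. Loose round open steel tray, outside diameter 114 mm, inside 108, floor 3 mm thick. Grip: upright central post, 16 mm in diameter, top 20 mm above the tray's underside; grasp at any yaw, fingers inside the rim, opened only to about 40 mm, also to let go. About 180 g. Origin: centre of the underside, z up.
- shallow_tray: Shallowest tray, 14 mm high; 4 6 mm thick fins at its wall, 38 mm or more from the centre. Loose round open steel tray, outside diameter 114 mm, inside 108, floor 3 mm thick. Grip: upright central post, 16 mm in diameter, top 17 mm above the tray's underside; grasp at any yaw, fingers inside the rim, opened only to about 40 mm, also to let go. About 140 g. Origin: centre of the underside, z up.
- lid: Loose steel lid, right way up: disc 150 mm in diameter, below it a plug 6 mm deep, 124 mm in diameter (bevelled to 116), that drops into the drum's mouth. At the centre a black round knob, 24 mm in diameter, 18 to 40 mm above the plug's underside. About 300 g. Origin: centre of the plug's underside, z up; seated, it is 78 mm above the drum's origin.
- spray_bottle: Bystander: white plastic bottle with a red label, 60 mm in diameter, 160 mm high, upright. Origin: centre of the underside.
- pill_jar: Bystander: white plastic jar with a grey cap, 60 mm in diameter, 70 mm high. Origin: centre of the underside.
- dish: Bystander: oblong aluminium dish, 70 by 150 mm, 33 mm high, empty. Origin: centre of the underside.
There are look-alikes about, which are no part of the job. What is shaped like the deep_tray but orange or purple is not meant.

How it is judged:
On the way, in this order (a step that is already met when the one before it is completed fails the run):
1. deep tray lying flat on the drum's floor, released (z of deep_tray in the frame of drum between 0.001 and 0.009 m and horizontal distance between deep_tray and drum below 0.015 m and angle between deep_tray's own z axis and vertical below 0.07 rad and contact force between the fingers and deep_tray below 0.2 N), for 0.2 s.
2. middle tray lying flat on the deep tray inside the drum, released (z of deep_tray in the frame of drum between 0.001 and 0.009 m and horizontal distance between each of deep_tray, middle_tray and drum below 0.015 m and angle between each of deep_tray, middle_tray's own z axis and vertical below 0.07 rad and z of middle_tray in the frame of drum between 0.033 and 0.041 m and contact force between the fingers and middle_tray below 0.2 N), for 0.2 s.
3. shallow tray lying flat on the middle tray inside the drum, released (z of deep_tray in the frame of drum between 0.001 and 0.009 m and horizontal distance between each of deep_tray, middle_tray, shallow_tray and drum below 0.015 m and angle between each of deep_tray, middle_tray, shallow_tray's own z axis and vertical below 0.07 rad and z of middle_tray in the frame of drum between 0.033 and 0.041 m and z of shallow_tray in the frame of drum between 0.055 and 0.063 m and contact force between the fingers and shallow_tray below 0.2 N), for 0.2 s.
4. lid seated level on the drum, released (z of deep_tray in the frame of drum between 0.001 and 0.009 m and horizontal distance between each of deep_tray, middle_tray, shallow_tray and drum below 0.015 m and angle between each of deep_tray, middle_tray, shallow_tray, lid's own z axis and vertical below 0.07 rad and z of middle_tray in the frame of drum between 0.033 and 0.041 m and z of shallow_tray in the frame of drum between 0.055 and 0.063 m and z of lid in the frame of drum between 0.074 and 0.082 m and horizontal distance between lid and drum below 0.009 m and contact force between the fingers and lid below 0.2 N), for 0.2 s.
At the end, for the whole second after the job is handed in: In the drum from the bottom: deep, middle, shallow tray, level within 0.07 rad, undersides 5, 37, 59 mm above the drum's (within 4 mm), centres within 15 mm of its axis; the lid level on the rim, plug 78 mm up (within 4 mm), within 9 mm of the axis; all released and at rest (all of step 4 and contact force between the fingers and deep_tray below 0.2 N and linear speed of each of deep_tray, middle_tray, shallow_tray, lid below 0.02 m/s and contact force between the fingers and middle_tray below 0.2 N and contact force between the fingers and shallow_tray below 0.2 N); the robot touches nothing.
It fails at once if bottle, jar or dish disturbed (moved more than 30 mm) (distance of any of spray_bottle, pill_jar, dish from where it was at the start of the episode above 0.03 m).
It fails at once if a tray or the lid dropped or slammed into the drum (faster than 0.6 m/s below its rim) ((horizontal distance between deep_tray and drum below 0.03 m and z of deep_tray in the frame of drum below 0.084 m and linear speed of deep_tray above 0.6 m/s) or (horizontal distance between middle_tray and drum below 0.03 m and z of middle_tray in the frame of drum below 0.084 m and linear speed of middle_tray above 0.6 m/s) or (horizontal distance between shallow_tray and drum below 0.03 m and z of shallow_tray in the frame of drum below 0.084 m and linear speed of shallow_tray above 0.6 m/s) or (horizontal distance between lid and drum below 0.03 m and z of lid in the frame of drum below 0.084 m and linear speed of lid above 0.6 m/s)).
It also fails if it takes over 115 s, if anything falls off the work surface, if the arm or the gripper's body presses on something with over 40 N, if the wrist force passes 120 N, or if a joint passes its speed limit or range.

## Working session

There is one attempt and no reset: what is moved stays moved. The work goes in short steps, each a Python script; the robot and the scene stay as the last script left them, time stands still between calls to the robot, and variables do not carry over. Pictures are saved under pics/ and viewed, and the job is handed in when it is done.

```bash
ls; mkdir -p pics
python3 - <<'E'
from plant import env, claw, planner, grab_frame, camera_params
import cv2, numpy as np
for n in("scene","top"):
    p,d=grab_frame(n); c=camera_params(n); print(n,{k:(np.round(v,4).tolist() if not isinstance(v,str) else v) for k,v in c.items()})
    cv2.imwrite(f"pics/{n}0.png",p[:,:,::-1]); np.save(f"{n}0.npy",d); print((d==0).mean())
s=env.sense(); print(s, env.finger_overhang)
E
```

```text
pics
scene {'fov_y': 54.2668, 'cx': 254.0612, 'cy': 188.7295, 'extrinsics': [[-0.5985, -0.5046, 0.6223, 1.2809], [0.8009, -0.3565, 0.4812, 0.6561], [-0.021, 0.7863, 0.6175, 0.7655], [0.0, 0.0, 0.0, 1.0]]}
0.003946940104166667
top {'fov_y': 47.836, 'cx': 249.2451, 'cy': 188.5812, 'extrinsics': [[0.0049, 0.9844, -0.1757, 0.344], [-1.0, 0.0034, -0.0085, 0.0963], [-0.0077, 0.1757, 0.9844, 1.2486], [0.0, 0.0, 0.0, 1.0]]}
0.0041046142578125
{'time_s': 0.1, 'qpos': array([-1.25721061,  0.41179053, -0.01267732,  1.59695256,  0.00563035,
        1.13434574, -0.08221164]), 'joint_vel': array([-2.78945992e-03, -7.18914025e-04,  4.89544253e-04, -2.23854488e-03,
        1.36315786e-03, -1.11797518e-03,  2.61779422e-05]), 'effort': array([ 2.80666914e-03, -5.89099431e+01,  6.43716473e-01, -2.91711938e+01,
       -5.38364856e-02,  1.45011561e-02,  5.27442410e-05]), 'tcp_pos': array([0.23274928, 0.57952969, 0.2142149 ]), 'tool_rot': array([-0.39637813,  0.5861836 ,  0.3957175 ,  0.58538946]), 'ft_force': array([0.54043177, 0.05699623, 0.17348354]), 'ft_torque': array([-0.04454148,  0.03808803, -0.0084079 ]), 'finger_gap': 0.08808093866278016} 0.019
```

View pics/top0.png

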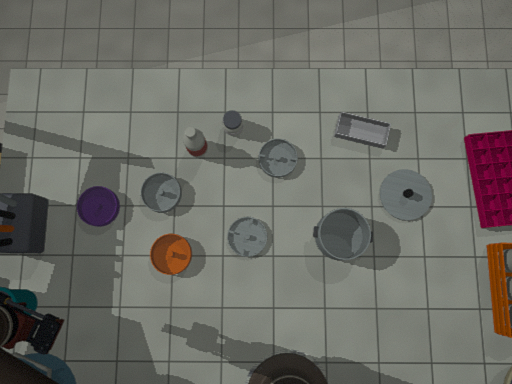

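View pics/scene0.png

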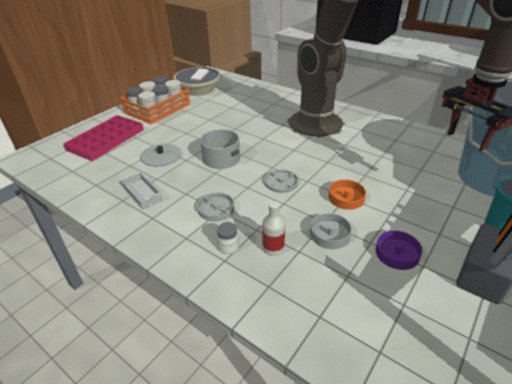

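```bash
cat > h.py <<'E'
from plant import env, claw, planner, grab_frame, camera_params
import cv2, numpy as np
def f_of(c): return 192/np.tan(np.radians(c["fov_y"])/2)
def cloud(d,c):
    v,u=np.mgrid[:384,:512]; f=f_of(c)
    P=np.stack([(u-c["cx"])/f*d,-(v-c["cy"])/f*d,-d],-1)
    E=np.array(c["extrinsics"]); return P@E[:3,:3].T+E[:3,3]
def ray(u,v,z,c):
    f=f_of(c);E=np.array(c["extrinsics"])
    r=E[:3,:3]@np.array([(u-c["cx"])/f,-(v-c["cy"])/f,-1]); o=E[:3,3]
    return o+r*(z-o[2])/r[2]
E
python3 - <<'E'
from h import *
c=camera_params("top"); d=np.load("top0.npy"); P=cloud(d,c); ok=d>0
print("table z",np.median(P[280:300,300:420,2]),P[280:300,300:420,2].std(), np.median(P[90:110,250:320,2]))
for n,u,v,r in [("A",161,193,34),("B",278,158,34),("C",248,237,34),("drum",343,234,42),("lid",406,195,36),("purple",98,206,34),("orange",171,255,34),("jar",232,120,20),("bottle",194,140,25)]:
    z=P[v-r:v+r,u-r:u+r]; m=ok[v-r:v+r,u-r:u+r]; zz=z[...,2][m]
    print(n,"z pct",np.round(np.percentile(zz,[5,30,50,80,90,95,98,99.5]),4), ray(u,v,0.02,c).round(3))
E
python3 - <<'E'
import cv2,numpy as np
a=cv2.imread("pics/top0.png"); s=cv2.imread("pics/scene0.png")
f=lambda i,u,v,r:cv2.resize(i[v-r:v+r,u-r:u+r],(260,260),interpolation=cv2.INTER_CUBIC)
o=np.vstack([np.hstack([f(a,161,193,32),f(a,278,158,32),f(a,248,237,32)]),np.hstack([f(s,330,231,32),f(s,215,206,32),f(s,281,180,32)])])
cv2.imwrite("pics/crop0.png",o)
E
```

```text
table z -0.00016249221760034072 0.07636457994657105 -0.0007977682585407209
A z pct [-0.0039 -0.001   0.0005  0.0033  0.0055  0.0193  0.0303  0.0337] [0.549 0.361 0.02 ]
B z pct [-0.0043 -0.0012  0.0002  0.003   0.0051  0.0113  0.021   0.0236] [0.654 0.023 0.02 ]
C z pct [-0.004  -0.001   0.0005  0.0032  0.0049  0.0079  0.0135  0.0174] [0.424 0.11  0.02 ]
drum z pct [-0.004  -0.0007  0.0012  0.0058  0.0313  0.0694  0.0827  0.0856] [ 0.434 -0.159  0.02 ]
lid z pct [-0.004  -0.0005  0.002   0.0103  0.0119  0.0134  0.0157  0.0402] [ 0.546 -0.343  0.02 ]
purple z pct [-0.0041 -0.0009  0.0006  0.0037  0.007   0.0235  0.0311  0.0339] [0.511 0.541 0.02 ]
orange z pct [-0.0039 -0.0009  0.0007  0.0035  0.0055  0.018   0.0306  0.0333] [0.373 0.326 0.02 ]
jar z pct [-0.0044 -0.0013  0.0004  0.0428  0.0688  0.0707  0.0723  0.0739] [0.77  0.159 0.02 ]
bottle z pct [-0.0042 -0.0011  0.0004  0.0345  0.1077  0.1232  0.1588  0.1615] [0.708 0.27  0.02 ]
```

View pics/crop0.png

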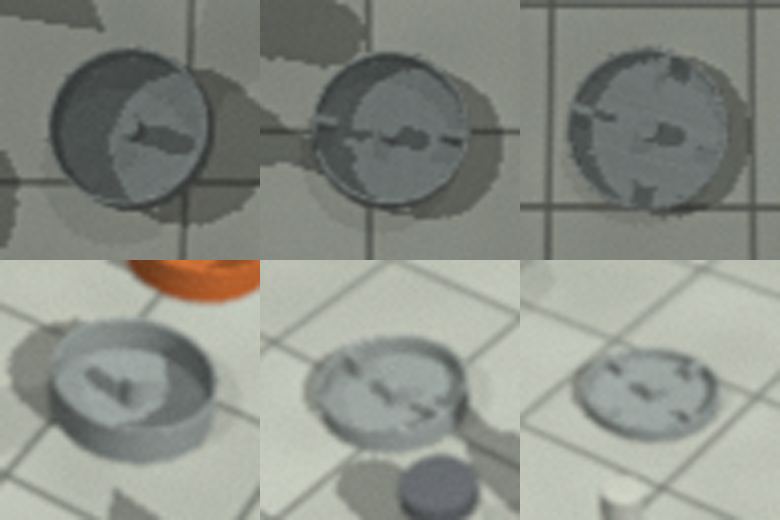

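```bash
cat >> h.py <<'E'
from scipy.optimize import least_squares
def fit(P,ok,c0,zlo,zhi,R,rmin,rmax):
    q=P[ok]; q=q[(q[:,2]>zlo)&(q[:,2]<zhi)]
    c=np.array(c0[:2],float)
    for _ in range(4):
        r=np.hypot(*(q[:,:2]-c).T); s=q[(r>rmin)&(r<rmax)]
        o=least_squares(lambda x:np.hypot(s[:,0]-x[0],s[:,1]-x[1])-x[2],[*c,R],loss="soft_l1",f_scale=.002); c=o.x[:2]
    ang=np.degrees(np.arctan2(s[:,1]-c[1],s[:,0]-c[0])); 
    return o.x,len(s),np.histogram(ang,8,(-180,180))[0]
E
cat > fits.py <<'E'
from h import *
import sys
L=[("deep",(.549,.361),.022,.040,.0555,.045,.066),("mid",(.654,.023),.014,.03,.0555,.045,.066),("shal",(.424,.11),.009,.02,.0555,.045,.066),
("drum",(.42,-.159),.074,.094,.068,.056,.078),("lid",(.546,-.343),.006,.018,.075,.064,.084)]
def run(dt,ds):
  for n,d in(("top",dt),("scene",ds)):
    P=cloud(d,camera_params(n))
    for l in L:
        x,k,h=fit(P,d>0,*l[1:]) if 0 else fit(P,d>0,l[1],l[2],l[3],l[4],l[5],l[6]); print(n,l[0],x.round(4),k,h)
    # lid disc as centroid of raised points, knob
    q=P[d>0]; 
    m=(abs(q[:,2]-.039)<.008)&(np.hypot(q[:,0]-.55,q[:,1]+.345)<.03); print(" knob",q[m].mean(0).round(4),m.sum())
if __name__=="__main__": run(np.load("top0.npy"),np.load("scene0.npy"))
E
python3 fits.py
python3 - <<'E'
from h import *
# ellipse fits of rim by colour edges, lid/knob via image, top
c=camera_params("top"); a=cv2.imread("pics/top0.png"); d=np.load("top0.npy");P=cloud(d,c)
hsv=cv2.cvtColor(a,cv2.COLOR_BGR2HSV)
m=(a.max(2)<60).astype(np.uint8); k=m[180:210,395:420]; v,u=np.nonzero(k); print("knob px",u.mean()+395,v.mean()+180,len(u),ray(u.mean()+395,v.mean()+180,.036,c).round(4))
E
```

```text
top deep [0.552  0.3611 0.0551] 188 [27 26 19 19 25 28 24 20]
top mid [0.6572 0.0242 0.0549] 171 [20 22 21 24 20 25 17 22]
top shal [0.4273 0.1127 0.0546] 160 [19 22 15 23 16 25 17 23]
top drum [ 0.4315 -0.1496  0.0675] 313 [37 41 46 43 31 37 39 39]
top lid [ 0.5504 -0.3448  0.0698] 523 [61 67 71 66 65 66 66 61]
 knob [ 0.5503 -0.3442  0.0395] 60
scene deep [0.5548 0.3624 0.0553] 322 [52 40 18 44 61 46 19 42]
scene mid [0.6591 0.0256 0.0551] 237 [37 36 21 22 38 44 20 19]
scene shal [0.4292 0.1143 0.0547] 169 [22 25 11 23 29 28 11 20]
scene drum [ 0.4329 -0.1483  0.0678] 261 [41 39 19 23 47 45 22 25]
scene lid [ 0.5516 -0.3435  0.0703] 214 [25 24 24 26 35 33 26 21]
 knob [ 0.5531 -0.3418  0.0387] 31
knob px 407.88 193.06666666666666 75 [ 0.5491 -0.3426  0.036 ]
```

Run:
```python
from h import *
t=lambda:(env.sense()["time_s"],round(env.sense()["finger_gap"],4))
print(t()); print(claw.close_gripper(force=10)); print(t())
for kw in (dict(width=0.04),dict(opening=0.04),dict(gap=0.04)):
    try: print(claw.close_gripper(**kw),t())
    except Exception as e: print(kw,repr(e))
p,d=grab_frame("scene"); cv2.imwrite("pics/grip_closed.png",cv2.resize(p[60:190,400:512,::-1],None,fx=4,fy=4,interpolation=cv2.INTER_CUBIC))
print(t())
```

```text
(0.1, 0.0881)
False
(1.4417, 0.0003)
{'width': 0.04} TypeError("got an unexpected keyword argument 'width'")
{'opening': 0.04} TypeError("got an unexpected keyword argument 'opening'")
{'gap': 0.04} TypeError("got an unexpected keyword argument 'gap'")
(1.4917, 0.0004)
```

View pics/grip_closed.png

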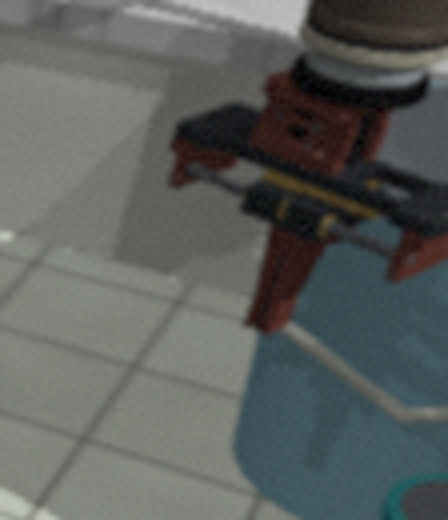

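Run:
```python
from h import *
t=lambda:(env.sense()["time_s"],round(env.sense()["finger_gap"],4))
print(t(),claw.release(),t())
p,d=grab_frame("scene"); cv2.imwrite("pics/grip_open.png",cv2.resize(p[60:190,400:512,::-1],None,fx=4,fy=4,interpolation=cv2.INTER_CUBIC))
P=cloud(d,camera_params("scene"))
```

```text
(1.4917, 0.0004) False (2.8667, 0.0876)
```

View pics/grip_open.png

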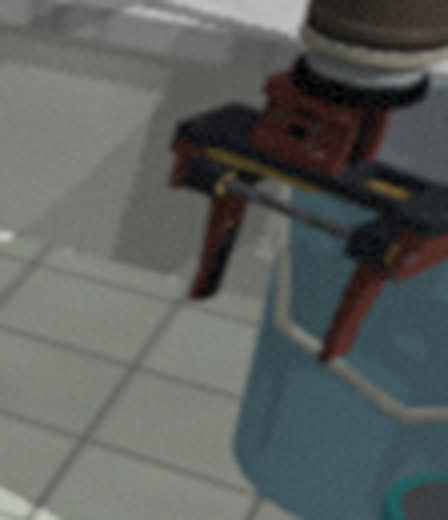

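Run:
```python
from h import *
from scipy.spatial.transform import Rotation as R
s=env.sense(); print(R.from_quat(s["tool_rot"]).as_matrix().round(3))
o=R.from_matrix(np.array([[1,0,0],[0,0,-1],[0,1,0]]).T).as_quat()
for p in ([.45,.1,.75],[.5,.1,.7],[.4,.1,.7],[.4,.3,.7],[.5,.1,.6]):
    for sgn in (1,-1):
        oo=R.from_matrix(np.array([[1,0,0],[0,0,-sgn],[0,sgn,0]]).T).as_quat()
        q=planner.inverse_kinematics(p,oo); print(p,sgn,None if q is None else np.round(q,2))
```

```text
[[ 0.    -0.928  0.373]
 [ 0.     0.373  0.928]
 [-1.    -0.     0.   ]]
[0.45, 0.1, 0.75] 1 None
[0.45, 0.1, 0.75] -1 None
[0.5, 0.1, 0.7] 1 None
[0.5, 0.1, 0.7] -1 None
[0.4, 0.1, 0.7] 1 None
[0.4, 0.1, 0.7] -1 None
[0.4, 0.3, 0.7] 1 [-1.72 -0.28  0.07  2.07  1.57  1.65 -0.22]
[0.4, 0.3, 0.7] -1 None
[0.5, 0.1, 0.6] 1 None
[0.5, 0.1, 0.6] -1 None
```

Run:
```python
from h import *
from scipy.spatial.transform import Rotation as R
s=env.sense(); p=s["tcp_pos"]
env.line_to([p[0],p[1],.4],max_speed=.4)
o=R.from_matrix(np.array([[1,0,0],[0,0,-1],[0,1,0]]).T).as_quat()
env.goto([.4,.3,.7],o)
s=env.sense(); print(s["time_s"],s["tcp_pos"].round(4))
p,d=grab_frame("top"); np.save("topg.npy",d); cv2.imwrite("pics/topg.png",p[:,:,::-1])
c=camera_params("top"); f=f_of(c)
E_=np.array(c["extrinsics"])
w=np.linalg.inv(E_)@np.append(s["tcp_pos"],1); u,v=c["cx"]+f*w[0]/-w[2],c["cy"]-f*w[1]/-w[2]; print(u,v,-w[2], f/-w[2]/1000,"px/mm")
u,v=int(u),int(v)
y0,x0=max(v-75,0),max(u-75,0)
cv2.imwrite("pics/tipcrop.png",cv2.resize(p[y0:y0+150,x0:x0+150,::-1],(600,600),interpolation=cv2.INTER_CUBIC))
```

```text
5.0667 [0.4001 0.3004 0.6993]
92.76126783926745 220.4451916905206 0.5522719558612396 0.7838627172236488 px/mm
```

View pics/tipcrop.png

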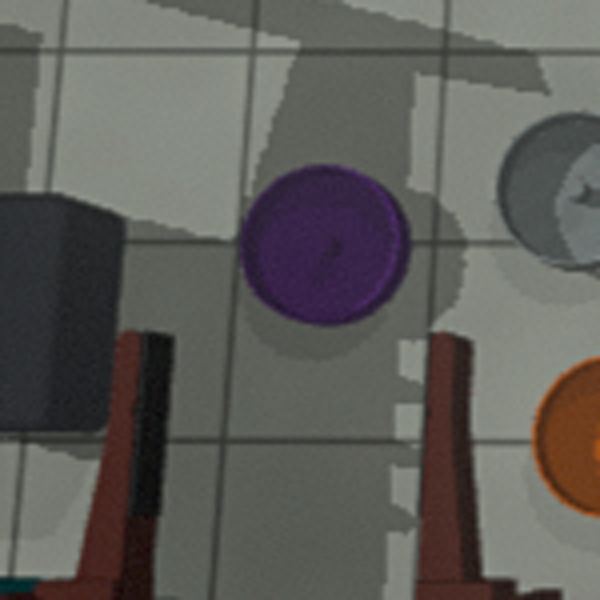

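Run:
```python
from h import *
p=cv2.imread("pics/topg.png")
a=p[222:300,40:68]; b=p[222:300,116:144]
cv2.imwrite("pics/tipz.png",np.hstack([cv2.resize(x,None,fx=7.5,fy=7.5,interpolation=cv2.INTER_NEAREST) for x in(a,b)]))
for r in (226,230,234,240,246,255):
    print(r,"L",[tuple(int(k) for k in x) for x in p[r,44:64]][::1]); print("   R",[tuple(int(k) for k in x) for x in p[r,120:140]])
```

```text
226 L [(38, 38, 32), (44, 42, 42), (67, 70, 69), (88, 94, 90), (88, 93, 92), (87, 94, 91), (86, 92, 87), (90, 95, 91), (90, 99, 94), (91, 96, 93), (90, 95, 93), (93, 96, 96), (91, 96, 93), (92, 99, 95), (89, 94, 93), (90, 97, 93), (93, 99, 97), (89, 98, 95), (91, 95, 92), (88, 93, 92)]
   R [(93, 99, 95), (91, 98, 96), (91, 96, 93), (82, 87, 83), (73, 79, 77), (116, 123, 119), (131, 140, 137), (131, 142, 137), (128, 137, 132), (129, 140, 134), (129, 137, 133), (124, 134, 128), (127, 136, 131), (127, 137, 132), (123, 133, 129), (125, 134, 131), (127, 135, 131), (126, 136, 130), (127, 135, 130), (126, 134, 131)]
230 L [(38, 39, 35), (36, 37, 41), (36, 40, 64), (36, 43, 76), (38, 42, 74), (35, 38, 73), (39, 42, 72), (35, 38, 68), (33, 34, 46), (33, 35, 35), (25, 20, 22), (18, 18, 19), (18, 16, 18), (23, 25, 21), (10, 15, 13), (23, 24, 19), (51, 52, 52), (92, 96, 94), (91, 98, 96), (87, 95, 91)]
   R [(106, 113, 111), (131, 138, 135), (127, 135, 131), (100, 107, 103), (50, 51, 58), (39, 42, 74), (43, 49, 79), (41, 45, 74), (40, 46, 77), (40, 43, 74), (37, 41, 60), (29, 33, 42), (32, 35, 
[... 1777 characters left out ...]
 (33, 37, 48), (28, 31, 41), (78, 84, 85), (130, 142, 137), (130, 141, 137), (128, 137, 135), (129, 139, 135), (132, 139, 135)]
255 L [(34, 38, 70), (29, 35, 70), (35, 40, 72), (36, 41, 74), (33, 41, 73), (31, 33, 65), (22, 24, 36), (31, 33, 28), (18, 15, 20), (16, 17, 17), (16, 17, 16), (18, 18, 15), (21, 17, 21), (19, 21, 21), (33, 33, 32), (57, 63, 60), (58, 63, 60), (53, 58, 55), (52, 57, 54), (55, 58, 56)]
   R [(85, 90, 89), (83, 89, 87), (64, 67, 67), (41, 44, 64), (37, 43, 74), (40, 44, 75), (40, 46, 75), (37, 46, 77), (41, 45, 77), (39, 46, 74), (28, 35, 50), (30, 32, 45), (28, 32, 44), (26, 31, 42), (40, 45, 52), (66, 69, 73), (86, 89, 90), (84, 90, 86), (81, 88, 86), (82, 89, 85)]
```

View pics/tipz.png

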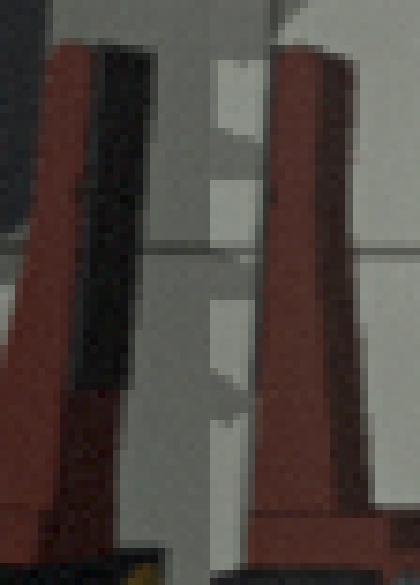

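```bash
cat >> h.py <<'E'
from scipy.spatial.transform import Rotation as R
def quat(jaw,lean=None,beta=0,flip=1):
    """jaw: horizontal unit dir; lean: horizontal dir tool top leans to"""
    jaw=np.array([*jaw,0.])*flip; d=np.array([0,0,-1.])
    if lean is not None: l=np.array([*lean,0.]); d=np.array([0,0,-np.cos(beta)])-np.sin(beta)*l
    return R.from_matrix(np.stack([d,np.cross(jaw,d),jaw],1)).as_quat()
def tilt_tcp(xy,zc,lean,beta,yc=.002):
    s=yc-.01*np.cos(beta)+.019*np.sin(beta); z=zc+.01*np.sin(beta)+.019*np.cos(beta)
    return np.array([xy[0]+s*lean[0],xy[1]+s*lean[1],z])
def st():
    s=env.sense(); return s["time_s"],s["tcp_pos"].round(4),s["ft_force"].round(2),s["ft_torque"].round(3),round(s["finger_gap"],4)
E
python3 - <<'E'
from h import *
b=np.radians(27); q=lambda p,o:(lambda a:None if a is None else np.round(a,2))(planner.inverse_kinematics(p,o))
for fl in (1,-1):
  print("fl",fl,"rim",q([.553,.305,.05],quat((0,1),flip=fl)),q([.553,.305,.15],quat((0,1),flip=fl)))
  for ln in ((-1,0),(1,0)):
    for xy in ((.553,.36),(.432,-.149)):
      for z in (.0268,.18):
        print(ln,xy,z,q(tilt_tcp(xy,z,ln,b),quat((0,1),ln,b,fl)))
  for ln in ((0,-1),(0,1)):
    for xy in ((.658,.024),(.432,-.149)):
      for z in (.0268,.18):
        print(ln,xy,z,q(tilt_tcp(xy,z,ln,b),quat((1,0),ln,b,fl)))
E
```

```text
fl 1 rim [-0.91  0.64  0.47  1.75 -0.37  0.84  1.3 ] [-1.09  0.57  0.75  1.69 -0.44  1.06  1.37]
(-1, 0) (0.553, 0.36) 0.0268 [-1.08  0.54  0.31  2.03  0.62  0.33  0.17]
(-1, 0) (0.553, 0.36) 0.18 [-1.31  0.33  0.59  1.93  0.25  0.61  0.6 ]
(-1, 0) (0.432, -0.149) 0.0268 [ 1.21  0.43 -0.98  2.47  1.77  0.2   0.2 ]
(-1, 0) (0.432, -0.149) 0.18 [-0.62 -0.27  0.86  2.39  0.18  0.47  1.69]
(1, 0) (0.553, 0.36) 0.0268 [-0.86  1.    0.68  1.25 -0.69  1.57  1.45]
(1, 0) (0.553, 0.36) 0.18 [-0.92  0.9   0.85  1.14 -0.72  1.82  1.43]
(1, 0) (0.432, -0.149) 0.0268 [ 0.17  0.63 -0.01  1.78  0.09  1.19  1.68]
(1, 0) (0.432, -0.149) 0.18 [ 0.17  0.45 -0.01  1.67  0.08  1.49  1.71]
(0, -1) (0.658, 0.024) 0.0268 [ 0.29  0.72 -0.22  1.62 -0.41  0.92  0.39]
(0, -1) (0.658, 0.024) 0.18 [ 0.29  0.55 -0.22  1.51 -0.39  1.17  0.27]
(0, -1) (0.432, -0.149) 0.0268 [ 0.39  0.54  0.19  2.   -0.6   0.98  1.01]
(0, -1) (0.432, -0.149) 0.18 [ 0.39  0.32  0.19  1.89 -0.47  1.26  0.8 ]
(0, 1) (0.658, 0.024) 0.0268 [-0.62  0.76  0.41  1.62  0.21  0.96 -0.43]
(0, 1) (0.658, 0.024) 0.18 [-0.74  0.62  0.61  1.52  0.1
[... 722 characters left out ...]
 [ 0.2   0.64 -0.05  1.78  0.11  1.2  -1.48]
(1, 0) (0.432, -0.149) 0.18 [ 0.37  0.47 -0.28  1.66  0.16  1.51 -1.53]
(0, -1) (0.658, 0.024) 0.0268 [ 0.01  0.71  0.19  1.64 -0.71  1.02 -2.52]
(0, -1) (0.658, 0.024) 0.18 [-0.25  0.6   0.61  1.56 -0.8   1.34 -2.55]
(0, -1) (0.432, -0.149) 0.0268 [ 0.39  0.54  0.19  2.   -0.6   0.98 -2.13]
(0, -1) (0.432, -0.149) 0.18 [ 0.22  0.33  0.4   1.9  -0.53  1.28 -2.28]
(0, 1) (0.658, 0.024) 0.0268 [ 0.33  1.12 -1.25  1.55  1.31  1.71  2.05]
(0, 1) (0.658, 0.024) 0.18 [ 0.32  0.89 -1.24  1.44  1.12  1.78  2.21]
(0, 1) (0.432, -0.149) 0.0268 [-0.72  0.51  0.71  2.27  0.3   0.53  2.81]
(0, 1) (0.432, -0.149) 0.18 [-0.99  0.19  0.95  2.15  0.4   0.94  2.86]
```

```bash
cat >> h.py <<'E'
a15=np.radians(15); LEAN=np.array([np.cos(a15),np.sin(a15)]); JAW=np.array([-np.sin(a15),np.cos(a15)])
E
python3 - <<'E'
from h import *
c=np.array([.5535,.361]); o=quat(JAW); rp=c-JAW*.055
env.goto([*rp,.15],o); print(st())
env.line_to([*rp,.0525],max_speed=.12); print(st())
p,d=grab_frame("scene"); cv2.imwrite("pics/rim1.png",cv2.resize(p[150:280,250:420,::-1],None,fx=4,fy=4,interpolation=cv2.INTER_CUBIC))
E
```

```text
(7.125, array([0.5672, 0.3085, 0.1501]), array([-0.04, -0.29, -0.1 ]), array([0.013, 0.042, 0.013]), 0.0876)
(8.0833, array([0.5683, 0.308 , 0.0532]), array([0.27, 0.92, 0.48]), array([0.014, 0.013, 0.059]), 0.0876)
```

View pics/rim1.png

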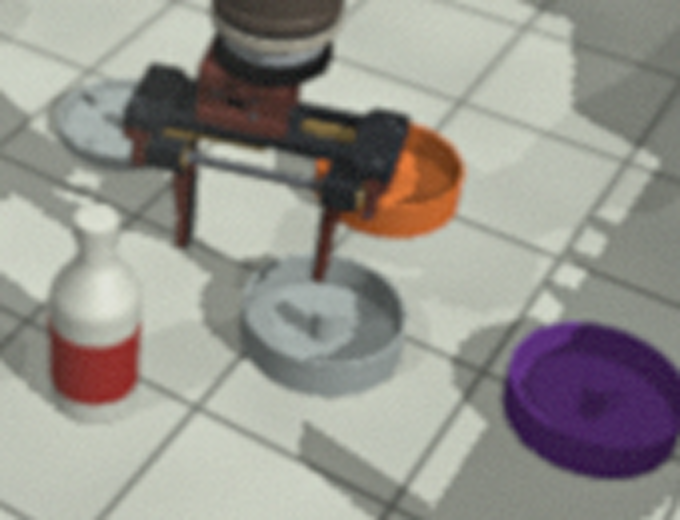

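Run:
```python
from h import *
s=env.sense()["tcp_pos"]; rp=np.array([.5535,.361])-JAW*.055
env.line_to([*rp,.0492],max_speed=.03); env.sleep(.2); print(st())
print(claw.close_gripper(force=6)); print(st()); env.sleep(.2); print(st())
```

```text
(8.5917, array([0.5678, 0.3079, 0.0493]), array([ 0.22,  0.62, -0.71]), array([ 0.01 , -0.015,  0.026]), 0.0874)
False
(9.9333, array([0.5677, 0.3079, 0.0492]), array([ 0.29, -0.01, -0.59]), array([ 0.071,  0.013, -0.006]), 0.0007)
(10.1333, array([0.5677, 0.3079, 0.0492]), array([ 0.67, -1.03, -0.58]), array([ 0.063,  0.056, -0.027]), 0.0007)
```

Run:
```python
from h import *
p,d=grab_frame("scene"); cv2.imwrite("pics/rim2.png",cv2.resize(p[170:260,280:380,::-1],None,fx=6,fy=6,interpolation=cv2.INTER_CUBIC))
P=cloud(d,camera_params("scene")); print(fit(P,d>0,(.554,.362),.022,.040,.0555,.045,.066))
```

```text
(array([0.55471045, 0.36235966, 0.05531396]), 316, array([46, 41, 19, 41, 62, 47, 19, 41]))
```

View pics/rim2.png

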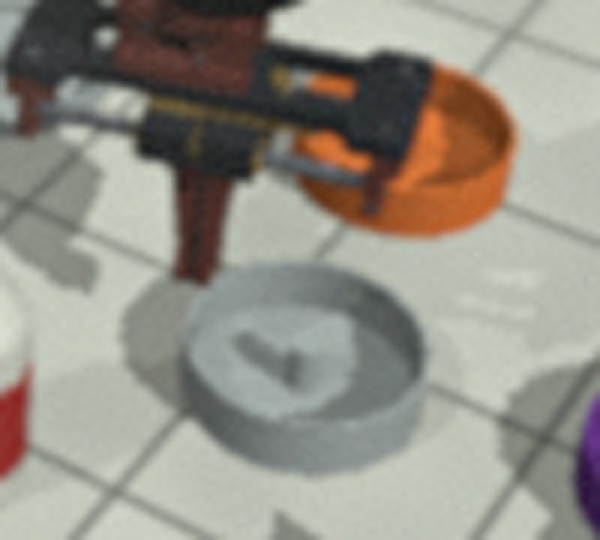

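```bash
cat >> h.py <<'E'
def proj(p,c):
    w=np.linalg.inv(np.array(c["extrinsics"]))@np.append(p,1); f=f_of(c)
    return np.array([c["cx"]+f*w[0]/-w[2],c["cy"]-f*w[1]/-w[2]])
E
python3 - <<'E'
from h import *
c=camera_params("scene"); s=env.sense()["tcp_pos"]
t=s-[0,0,.019]; u=proj(t,c); print("tip proj",u,(u-[280,170])*6, "ray back from seen tip at z=.030", ray(312.5,216,.030,c))
print("rim pt", (proj([*(np.array([.5535,.361])-JAW*.0555),.032],c)-[280,170])*6,(proj([*(np.array([.5547,.3624])-JAW*.0555),.032],c)-[280,170])*6)
E
```

```text
tip proj [311.50426016 221.843016  ] [189.02556096 311.05809603] ray back from seen tip at z=.030 [0.54444561 0.29773017 0.03      ]
rim pt [188.39142605 308.05485596] [189.70354452 310.65229682]
```

Run:
```python
from h import *
P=cloud(np.load("topg.npy"),camera_params("top"))
for r in (228,230,232,240,260): print("topg",r,P[r,48].round(4),P[r,127].round(4))
p,d=grab_frame("scene"); Q=cloud(d,camera_params("scene"))
for r in range(205,220): print(r,Q[r,311].round(3),Q[r,313].round(3),p[r,312])
print(st())
```

```text
topg 228 [0.3893 0.3519 0.7098] [0.3896 0.2526 0.7113]
topg 230 [0.3866 0.3506 0.7121] [0.3871 0.2524 0.7118]
topg 232 [0.3844 0.3517 0.7093] [0.3846 0.252  0.7124]
topg 240 [0.3744 0.3504 0.7102] [0.3748 0.2519 0.711 ]
topg 260 [0.3499 0.3482 0.7103] [0.3504 0.2508 0.7102]
205 [0.577 0.306 0.099] [0.574 0.31  0.099] [63 44 38]
206 [0.581 0.308 0.099] [0.572 0.31  0.093] [61 41 35]
207 [0.576 0.306 0.091] [0.574 0.311 0.092] [63 44 41]
208 [0.579 0.308 0.091] [0.574 0.311 0.089] [63 43 42]
209 [0.579 0.308 0.086] [0.575 0.312 0.086] [54 42 38]
210 [0.578 0.308 0.082] [0.576 0.313 0.083] [50 40 36]
211 [0.578 0.308 0.079] [0.574 0.312 0.078] [51 39 38]
212 [0.58  0.309 0.077] [0.576 0.313 0.077] [56 42 40]
213 [0.579 0.309 0.073] [0.576 0.314 0.073] [59 44 42]
214 [0.578 0.309 0.068] [0.574 0.313 0.068] [55 39 35]
215 [0.578 0.309 0.065] [0.577 0.315 0.067] [56 37 31]
216 [0.577 0.309 0.06 ] [0.574 0.314 0.061] [72 59 56]
217 [0.523 0.283 0.002] [0.577 0.315 0.06 ] [107 105  99]
218 [0.525 0.284 0.001] [0.523 0.29  0.002] [130 137 128]
219 [0.53  0.287 0.001] [0.558 0.307 0.033] [147 151 146]
(10.2333, array([0.5677, 0.3079, 0.0492]), array([ 0.36, -1.73,  0.47]), array([ 0.077, -0.043, -0.01 ]), 0.0011)
```

Run:
```python
from h import *
xy=[.585,.255]
env.line_to([*xy,.055],max_speed=.12)
env.line_to([*xy,.001],max_speed=.08); env.sleep(.2); print(st())
z=.001
for i in range(16):
    z-=.001
    env.line_to([*xy,z],max_speed=.02); env.sleep(.05); s=env.sense(); F=s["ft_force"][2]; print(round(z,4),s["tcp_pos"][2].round(5),F.round(2))
    if abs(F)>4: break
env.sleep(.1);print(st())
```

```text
(11.875, array([0.5853, 0.2552, 0.0015]), array([0.06, 0.11, 1.  ]), array([0.007, 0.055, 0.021]), 0.0005)
0.0 6e-05 -0.46
-0.001 -0.00108 1.0
-0.002 -0.00206 0.03
-0.003 -0.00303 -0.68
-0.004 -0.00404 0.41
-0.005 -0.00505 0.43
-0.006 -0.00605 0.33
-0.007 -0.00705 -0.15
-0.008 -0.00723 7.66
(14.675, array([ 0.5851,  0.255 , -0.0072]), array([-3.24, -0.99,  7.16]), array([-0.102,  0.594, -0.025]), 0.0003)
```

```bash
sed -i 's/+.019\*np/+OV*np/g; s/^from scipy.optimize/OV=-.0071\nfrom scipy.optimize/' h.py; grep -n OV h.py
python3 - <<'E'
from h import *
xy=np.array([.585,.255]); rp=np.array([.5540,.3615])-JAW*.055
env.line_to([*xy,.06],max_speed=.15)
claw.release()
env.line_to([*rp,.045],max_speed=.15)
env.line_to([*rp,.0235],max_speed=.06); env.sleep(.15); print(st())
print(claw.close_gripper(force=6)); print(st())
p,d=grab_frame("scene"); cv2.imwrite("pics/rim3.png",cv2.resize(p[170:260,280:380,::-1],None,fx=6,fy=6,interpolation=cv2.INTER_CUBIC))
E
```

```text
12:OV=-.0071
29:    s=yc-.01*np.cos(beta)+OV*np.sin(beta); z=zc+.01*np.sin(beta)+OV*np.cos(beta)
(17.8417, array([0.5681, 0.3081, 0.0231]), array([-0.91,  0.25, -0.56]), array([0.058, 0.001, 0.038]), 0.0877)
False
(19.125, array([0.5685, 0.3084, 0.0235]), array([1.7 , 1.16, 0.11]), array([ 0.065, -0.26 , -0.156]), 0.0034)
```

View pics/rim3.png

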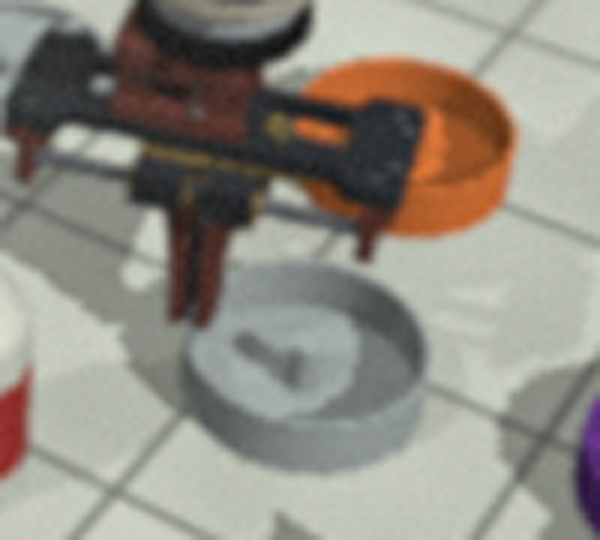

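Run:
```python
from h import *
s=env.sense()["tcp_pos"]; c=s[:2]+JAW*.0552; print(c); np.save("deep_c.npy",c)
b=np.radians(27); o=quat(JAW,LEAN,b)
claw.release(); print(st())
env.line_to([s[0],s[1],.06],max_speed=.1)
env.goto(tilt_tcp(c,.055,LEAN,b),o)
env.line_to(tilt_tcp(c,.034,LEAN,b),max_speed=.06); env.sleep(.2); print(st(), tilt_tcp(c,.034,LEAN,b))
for n in("scene","top"):
    p,d=grab_frame(n); cv2.imwrite(f"pics/in1{n}.png",cv2.resize(p[170:260,280:400,::-1] if n=="scene" else p[130:250,100:240,::-1],None,fx=5,fy=5,interpolation=cv2.INTER_CUBIC))
```

```text
[0.55416191 0.36171299]
(20.5083, array([0.5682, 0.3084, 0.0235]), array([ 0.41, -0.75,  0.17]), array([0.052, 0.018, 0.036]), 0.0875)
(22.3833, array([0.5446, 0.3591, 0.0325]), array([0.02, 0.52, 1.06]), array([ 0.206, -0.377, -0.042]), 0.0875) [0.5443738  0.35909028 0.03221376]
```

View pics/in1scene.png

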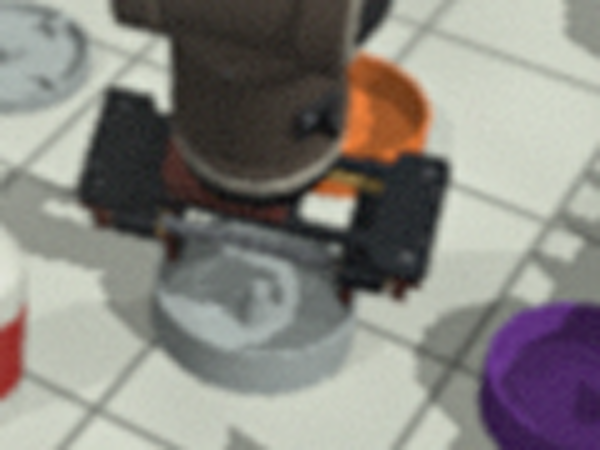

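Run:
```python
from h import *
c=np.load("deep_c.npy"); b=np.radians(27)
for z in (.0325,.0315,.0305,.0295,.0285,.0275,.0268):
    env.line_to(tilt_tcp(c,z,LEAN,b),max_speed=.015); env.sleep(.05)
    s=env.sense(); e=s["tcp_pos"]-tilt_tcp(c,z,LEAN,b); print(z,(e*1000).round(2),s["ft_force"].round(2),s["ft_torque"].round(2))
    if s["ft_force"][2]>4: break
print(st())
```

```text
0.0325 [-0.   -0.01 -0.05] [ 0.86 -0.06  0.34] [ 0.14 -0.36  0.02]
0.0315 [ 0.01 -0.04 -0.04] [-0.26 -0.26  0.64] [ 0.13 -0.38  0.03]
0.0305 [-0.02 -0.04 -0.03] [-0.33 -0.04  0.09] [ 0.12 -0.35  0.  ]
0.0295 [ 0.01 -0.05 -0.03] [-0.53 -0.1   0.12] [ 0.1  -0.4  -0.01]
0.0285 [ 0.05 -0.12 -0.02] [ 0.19  0.4  -0.31] [ 0.08 -0.43  0.04]
0.0275 [ 0.06 -0.15 -0.04] [-0.44 -1.24  0.18] [ 0.03 -0.47  0.06]
0.0268 [ 0.07 -0.16 -0.01] [ 0.51 -1.04  1.64] [-0.14 -0.37  0.14]
(24.5833, array([0.5444, 0.3589, 0.025 ]), array([ 0.51, -1.04,  1.64]), array([-0.135, -0.368,  0.135]), 0.0876)
```

Run:
```python
from h import *
print(claw.close_gripper(force=30)); print(st())
env.sleep(.1); s=env.sense()["tcp_pos"]
env.line_to(s+[0,0,.03],max_speed=.04); env.sleep(.2); print(st())
for n in("scene","top"):
    p,d=grab_frame(n); cv2.imwrite(f"pics/lift{n}.png",cv2.resize(p[160:260,270:400,::-1] if n=="scene" else p[130:250,100:240,::-1],None,fx=5,fy=5,interpolation=cv2.INTER_CUBIC))
```

```text
False
(25.8, array([0.5445, 0.3591, 0.025 ]), array([ 0.39, -0.95, -0.33]), array([ 0.113, -0.456, -0.035]), 0.0121)
(27.0, array([0.5443, 0.3589, 0.0547]), array([ 0.3 ,  0.46, -3.44]), array([ 0.237, -0.645, -0.008]), 0.012)
```

View pics/liftscene.png

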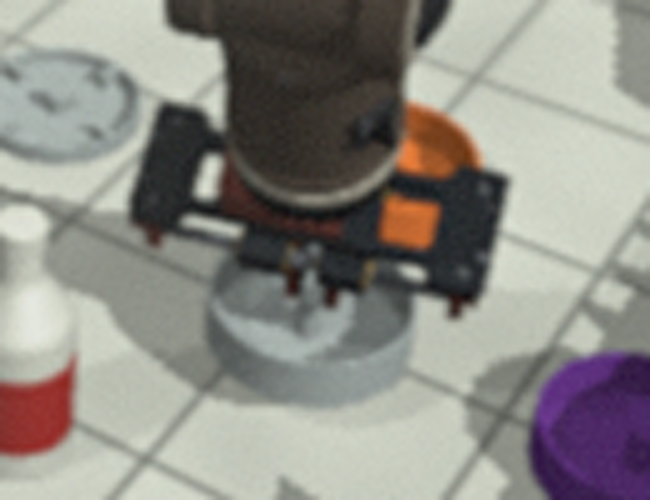

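Run:
```python
from h import *
s=env.sense()["tcp_pos"]
env.line_to([s[0],s[1],.0250],max_speed=.04); print(st())
claw.release(); print(st())
t=env.sense()["tcp_pos"]; t=np.array([*(t[:2]+LEAN*.0055),.0250])
env.line_to(t,max_speed=.02); env.sleep(.1); print(st())
p,d=grab_frame("scene"); cv2.imwrite("pics/re1.png",cv2.resize(p[160:260,270:400,::-1],None,fx=5,fy=5,interpolation=cv2.INTER_CUBIC))
print(claw.close_gripper(force=30)); print(st())
```

```text
(28.0, array([0.5445, 0.359 , 0.025 ]), array([-0.69, -0.25, -1.11]), array([ 0.127, -0.353, -0.024]), 0.012)
(29.225, array([0.5444, 0.3589, 0.025 ]), array([ 0.84,  0.09, -0.57]), array([ 0.112, -0.379,  0.025]), 0.0876)
(29.75, array([0.5499, 0.3602, 0.025 ]), array([ 0.  , -0.94,  0.96]), array([ 0.007, -0.414,  0.044]), 0.0877)
False
(31.15, array([0.551 , 0.3609, 0.0265]), array([2.45, 1.7 , 6.88]), array([ 0.215, -0.347, -0.039]), 0.0)
```

View pics/re1.png

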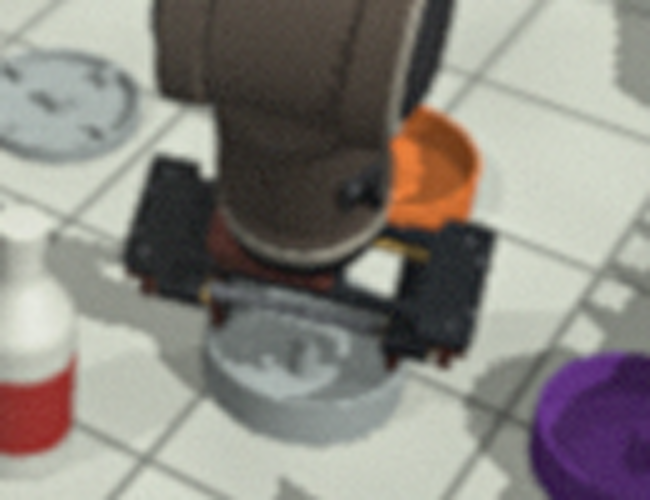

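Run:
```python
from h import *
s=env.sense()["tcp_pos"]
env.line_to(s+[0,0,.02],max_speed=.08)
claw.release()
c0=np.load("deep_c.npy"); j=np.array([.5445,.3590])@JAW; l=c0@LEAN
c=j*JAW+l*LEAN; print(c0,c); np.save("deep_c.npy",c)
env.goto([*c,.045],quat(JAW))
p,d=grab_frame("top"); q,e=grab_frame("scene")
P=cloud(e,camera_params("scene")); print(fit(P,e>0,(.554,.362),.022,.040,.0555,.045,.066))
env.line_to([*c,.027],max_speed=.06); env.sleep(.1); print(st())
for z in (.026,.025,.024,.023,.022,.021,.020,.019):
    env.line_to([*c,z],max_speed=.015); env.sleep(.05)
    s=env.sense(); print(z,((s["tcp_pos"]-[*c,z])*1000).round(2),s["ft_force"].round(2),s["ft_torque"].round(2))
    if s["ft_force"][2]>4: break
print(st())
```

```text
[0.55416191 0.36171299] [0.55419294 0.36159721]
(array([0.55395483, 0.36302483, 0.0552007 ]), 308, array([53, 35, 19, 43, 61, 44, 17, 36]))
(34.2583, array([0.5544, 0.3615, 0.027 ]), array([-0.32, -0.24, -0.48]), array([0.024, 0.019, 0.006]), 0.0876)
0.026 [0.01 0.1  0.18] [ 0.05 -0.08  0.06] [ 0.02 -0.01  0.03]
0.025 [-0.    0.01 -0.  ] [ 0.7  -0.91 -0.1 ] [ 0.06 -0.02  0.02]
0.024 [-0.03 -0.07 -0.06] [-0.78  0.31  0.91] [ 0.08 -0.06 -0.02]
0.023 [ 0.01  0.02 -0.03] [0.56 1.1  0.52] [ 0.09 -0.    0.02]
0.022 [0.09 0.13 0.07] [ 0.01 -0.4  -0.39] [ 0.19 -0.01  0.  ]
0.021 [0.25 0.16 0.31] [-0.76  0.36  3.14] [ 0.11  0.03 -0.04]
0.02 [0.34 0.25 0.32] [0.16 2.17 5.15] [ 0.21 -0.01 -0.02]
(36.3583, array([0.5545, 0.3618, 0.0203]), array([0.16, 2.17, 5.15]), array([ 0.213, -0.013, -0.023]), 0.0873)
```

Run:
```python
from h import *
print(claw.close_gripper(force=20)); print(st())
p,d=grab_frame("scene"); cv2.imwrite("pics/v1.png",cv2.resize(p[160:260,270:400,::-1],None,fx=5,fy=5,interpolation=cv2.INTER_CUBIC))
```

```text
False
(37.5083, array([0.5542, 0.3616, 0.02  ]), array([-0.13,  0.99,  0.81]), array([ 0.088,  0.029, -0.046]), 0.0142)
```

View pics/v1.png

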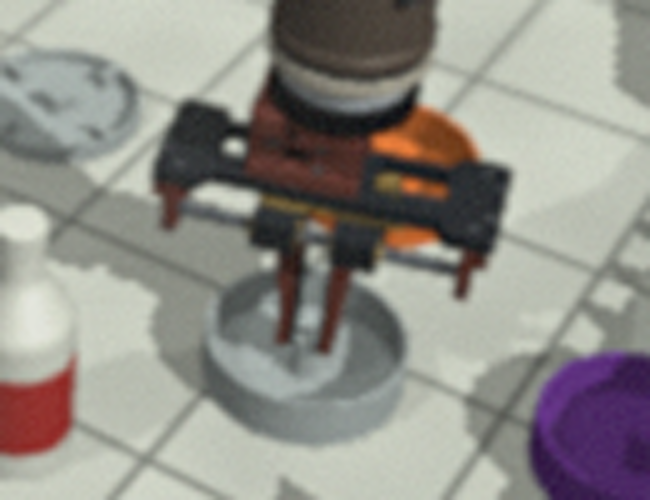

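Run:
```python
from h import *
s=env.sense()["tcp_pos"]
env.line_to(s+[0,0,.04],max_speed=.05); env.sleep(.2); print(st())
for n in("scene","top"):
    p,d=grab_frame(n); cv2.imwrite(f"pics/l2{n}.png",cv2.resize(p[140:260,260:400,::-1],None,fx=5,fy=5,interpolation=cv2.INTER_CUBIC))
    if n=="scene":
        P=cloud(d,camera_params(n)); print(fit(P,d>0,(.554,.362),.062,.080,.0555,.045,.066)); m=(np.hypot(P[...,0]-.554,P[...,1]-.362)<.06)&(P[...,2]<.09)&(d>0)
        q=P[m]; r=np.hypot(q[:,0]-.554,q[:,1]-.362); q=q[(r>.052)&(q[:,2]>.055)]; 
        for a in range(-180,180,45):
            an=np.degrees(np.arctan2(q[:,1]-.362,q[:,0]-.554)); k=(an>=a)&(an<a+45); print(a,np.percentile(q[k,2],85).round(4) if k.sum()>4 else None,k.sum())
```

```text
(38.7083, array([0.554 , 0.3615, 0.0596]), array([-0.29, -0.15, -3.39]), array([0.069, 0.061, 0.026]), 0.014)
(array([0.55414553, 0.36304496, 0.05514295]), 283, array([15, 39, 22, 44, 56, 46, 21, 40]))
-180 0.0709 22
-135 0.0725 55
-90 0.073 26
-45 0.0725 62
0 0.0721 88
45 0.0719 73
90 0.0727 29
135 0.072 63
```

View pics/l2scene.png

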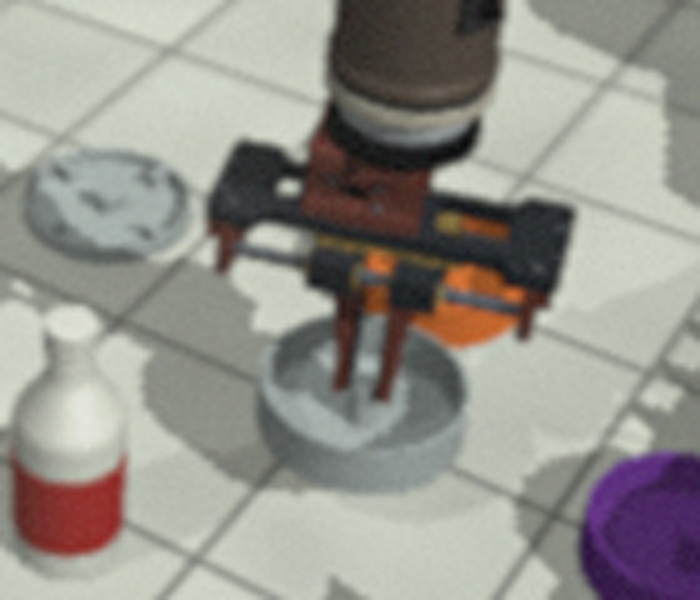

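Run:
```python
from h import *
D=np.array([.4322,-.1490]); s=env.sense()["tcp_pos"]
try:
    env.line_to([s[0],s[1],.130],max_speed=.12)
    env.line_to([*D,.130],max_speed=.2)
except env.PlanningError as e: print(e)
env.sleep(.2); print(st())
for n in("scene","top"):
    p,d=grab_frame(n); cv2.imwrite(f"pics/d1{n}.png",cv2.resize(p[80:200,150:290,::-1] if n=="scene" else p[170:290,270:410,::-1],None,fx=5,fy=5,interpolation=cv2.INTER_CUBIC))
    if n=="scene":
        P=cloud(d,camera_params(n)); print(fit(P,d>0,D,.134,.155,.0555,.045,.062)); print(fit(P,d>0,D,.074,.090,.068,.060,.078))
```

```text
(42.5167, array([ 0.4323, -0.1487,  0.13  ]), array([-0.14, -0.09, -2.73]), array([ 0.029, -0.008,  0.015]), 0.0139)
(array([ 0.43126111, -0.14604627,  0.05511207]), 159, array([17, 17, 16, 16, 30, 32, 14, 17]))
(array([ 0.43282753, -0.14830167,  0.06737047]), 170, array([ 0,  0, 16, 26, 46, 45, 24, 13]))
```

View pics/d1scene.png

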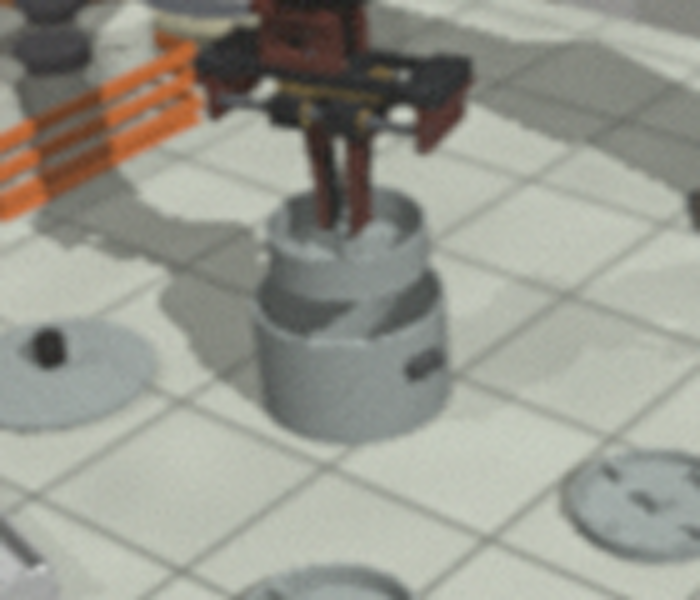

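Run:
```python
from h import *
D=np.array([.4328,-.1497])
env.line_to([*D,.120],max_speed=.06)
env.line_to([*D,.032],max_speed=.07); env.sleep(.1); print(st())
z=.032
while z>.022:
    z-=.001; env.line_to([*D,z],max_speed=.015); env.sleep(.05); s=env.sense(); print(round(z,4),((s["tcp_pos"]-[*D,z])*1000).round(2),s["ft_force"].round(2))
    if s["ft_force"][2]>.5: break
print(st())
```

```text
(44.4417, array([ 0.4332, -0.1497,  0.0324]), array([-0.61,  0.07, -1.9 ]), array([ 0.065,  0.008, -0.019]), 0.0138)
0.031 [0.03 0.04 0.03] [ 0.2  -0.85 -3.24]
0.03 [-0.05  0.03 -0.05] [-0.28  0.42 -2.87]
0.029 [-0.03 -0.03 -0.03] [ 0.17  0.31 -2.61]
0.028 [-0.03  0.02 -0.04] [ 0.2  -0.12 -2.71]
0.027 [-0.02 -0.   -0.03] [-0.48  0.13 -3.11]
0.026 [-0.03  0.   -0.04] [-0.36 -0.09 -2.7 ]
0.025 [-0.05  0.03 -0.04] [ 0.61  0.71 -2.23]
0.024 [ 0.07 -0.01  0.67] [-4.24  0.78 12.56]
(46.8417, array([ 0.4329, -0.1497,  0.0247]), array([-4.24,  0.78, 12.56]), array([0.351, 0.879, 0.003]), 0.0145)
```

Run:
```python
from h import *
D=np.array([.4328,-.1497])
env.line_to([*D,.0247],max_speed=.015); print(st())
claw.release(); env.sleep(.1); print(st())
for z in (.0262,.0275,.030,.034):
    env.line_to([*D,z],max_speed=.02); env.sleep(.05); print(z,st()[2:])
p,d=grab_frame("top"); cv2.imwrite("pics/d2.png",cv2.resize(p[170:290,270:410,::-1],None,fx=5,fy=5,interpolation=cv2.INTER_CUBIC))
```

```text
(47.0917, array([ 0.433 , -0.1498,  0.0249]), array([-1.79, -0.46,  2.61]), array([0.08 , 0.24 , 0.009]), 0.014)
(48.3833, array([ 0.4328, -0.1497,  0.0247]), array([-0.35,  0.59, -0.32]), array([ 0.025,  0.014, -0.049]), 0.0874)
0.0262 (array([-0.54, -0.02, -2.23]), array([0.045, 0.015, 0.018]), 0.088)
0.0275 (array([ 0.19,  0.16, -1.81]), array([0.067, 0.012, 0.018]), 0.0875)
0.03 (array([-0.32,  0.38, -2.17]), array([ 0.069,  0.005, -0.023]), 0.088)
0.034 (array([-0.72, -0.59, -3.13]), array([ 0.07 ,  0.024, -0.037]), 0.0875)
```

Run:
```python
from h import *
D=np.array([.4328,-.1497])
env.line_to([*D,.0290],max_speed=.02); env.sleep(.05); print(st())
claw.close_gripper(force=3); print(st())
env.line_to([*D,.034],max_speed=.04); print(st())
env.line_to([*D,.13],max_speed=.15); print(st())
p,d=grab_frame("top"); q,e=grab_frame("scene"); 
o=np.hstack([cv2.resize(p[170:290,280:400,::-1],(400,400),interpolation=cv2.INTER_CUBIC),cv2.resize(q[110:190,180:260,::-1],(400,400),interpolation=cv2.INTER_CUBIC)]); cv2.imwrite("pics/d3.png",o)
```

```text
(50.2083, array([ 0.4327, -0.1498,  0.0289]), array([ 0.64, -0.14, -2.5 ]), array([ 0.052, -0.038, -0.03 ]), 0.0876)
(51.55, array([ 0.4328, -0.1497,  0.029 ]), array([-0.19,  0.18, -0.02]), array([ 0.059, -0.037, -0.019]), 0.0008)
(51.825, array([ 0.4331, -0.1497,  0.0343]), array([-0.19,  0.53,  0.37]), array([ 0.051, -0.004,  0.067]), 0.0006)
(52.6167, array([ 0.4325, -0.1492,  0.1295]), array([ 0.43, -0.6 ,  0.5 ]), array([ 0.04 , -0.   ,  0.051]), 0.0003)
```

View pics/d3.png

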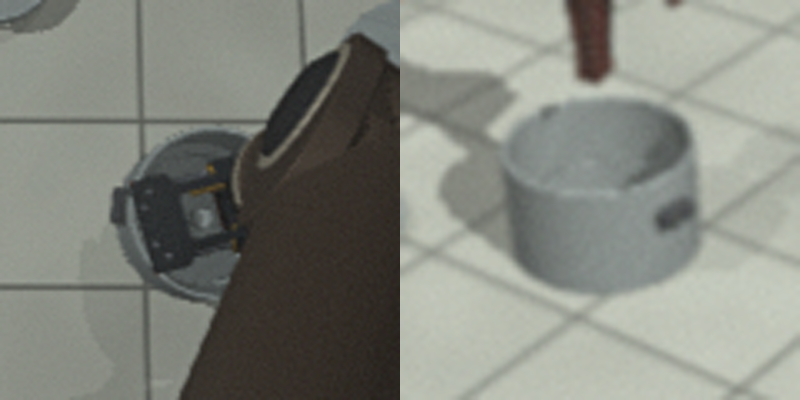

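```bash
cat >> h.py <<'E'
a8=np.radians(-8); J2=np.array([np.cos(a8),np.sin(a8)]); L2=np.array([-J2[1],J2[0]])
E
python3 - <<'E'
from h import *
c=np.array([.659,.0248]); rp=c-J2*.0551
qs=[planner.inverse_kinematics([*rp,.06],quat(J2,flip=f)) for f in(1,-1)]; q0=env.sense()["qpos"]
f=(1,-1)[int(np.argmin([np.abs(q-q0).max() if q is not None else 9 for q in qs]))]; print(f,[None if q is None else np.round(q-q0,2) for q in qs])
np.save("f.npy",f); o=quat(J2,flip=f)
env.goto([*rp,.06],o); claw.release(); t=st(); print(t)
env.line_to([*rp,.030],max_speed=.12); env.line_to([*rp,.0135],max_speed=.06); env.sleep(.05); print(st())
claw.close_gripper(force=6); print(st())
s=env.sense()["tcp_pos"]; np.save("mid_c.npy",s[:2]+J2*.0551); print(s[:2]+J2*.0551)
E
```

```text
-1 [array([-0.34,  0.59,  0.27, -0.29, -0.62,  0.26, -1.88]), array([ 0.56,  0.24, -1.15, -0.35,  0.5 , -0.03,  0.3 ])]
(55.1917, array([0.6044, 0.0325, 0.06  ]), array([ 0.09, -0.34,  0.44]), array([0.127, 0.076, 0.029]), 0.088)
(56.0667, array([0.6042, 0.0324, 0.0134]), array([-0.71,  0.11,  0.23]), array([0.128, 0.068, 0.019]), 0.0877)
(57.3417, array([0.6046, 0.0326, 0.0135]), array([ 1.65,  0.37, -0.07]), array([ 0.125, -0.136,  0.053]), 0.0028)
[0.65916199 0.02494931]
```

Run:
```python
from h import *
c=np.load("mid_c.npy"); s=env.sense()["tcp_pos"]
claw.release()
env.line_to([s[0],s[1],.030],max_speed=.1)
env.line_to([*c,.030],max_speed=.12)
env.line_to([*c,.0145],max_speed=.06); env.sleep(.1); print(st())
for z in (.0135,.0125,.0115,.0105,.0098,.0091):
    env.line_to([*c,z],max_speed=.02); env.sleep(.03)
    s=env.sense(); print(z,((s["tcp_pos"]-[*c,z])*1000).round(2),s["ft_force"].round(2),s["ft_torque"].round(2))
    if s["ft_force"][2]>4.5: break
print(st())
```

```text
(60.1167, array([0.6591, 0.025 , 0.0145]), array([-0.06, -0.57,  0.53]), array([ 0.087,  0.068, -0.019]), 0.0874)
0.0135 [ 0.03 -0.01  0.1 ] [-0.14  0.19  0.23] [0.1  0.07 0.04]
0.0125 [-0.03 -0.02 -0.01] [ 0.09 -0.33  0.19] [ 0.06  0.14 -0.02]
0.0115 [-0.17  0.07  0.  ] [0.11 0.17 1.35] [0.16 0.31 0.05]
0.0105 [-0.21  0.08 -0.2 ] [-2.09  1.11 -0.77] [0.14 0.38 0.03]
0.0098 [-0.11 -0.01 -0.19] [-2.18  0.51 -0.04] [0.17 0.35 0.03]
0.0091 [-0.06 -0.02 -0.11] [-0.36  0.32  0.43] [0.15 0.38 0.02]
(61.8167, array([0.6591, 0.0249, 0.009 ]), array([-0.36,  0.32,  0.43]), array([0.149, 0.379, 0.015]), 0.0875)
```

Run:
```python
from h import *
D=np.array([.4328,-.1497])
claw.close_gripper(force=20); s=env.sense()["tcp_pos"]; print(st()); zg=s[2]; np.save("zg.npy",zg)
env.line_to(s+[0,0,.025],max_speed=.06); print(st())
env.line_to([s[0],s[1],zg+.105],max_speed=.15)
env.line_to([*D,zg+.105],max_speed=.2); print(st())
p,d=grab_frame("scene"); cv2.imwrite("pics/m1.png",cv2.resize(p[80:200,150:290,::-1],None,fx=5,fy=5,interpolation=cv2.INTER_CUBIC))
P=cloud(d,camera_params("scene")); print(fit(P,d>0,D,.115,.140,.0555,.045,.062)[0])
```

```text
(62.9583, array([0.6591, 0.025 , 0.0091]), array([ 0.22,  0.12, -0.64]), array([ 0.071,  0.12 , -0.022]), 0.0148)
(63.525, array([0.6593, 0.0249, 0.0345]), array([-0.19, -0.51, -2.11]), array([0.087, 0.099, 0.05 ]), 0.0144)
(65.9, array([ 0.4331, -0.1494,  0.1142]), array([-0.55, -0.67, -2.95]), array([ 0.095,  0.057, -0.029]), 0.0143)
[ 0.43136873 -0.14866136  0.05500791]
```

View pics/m1.png

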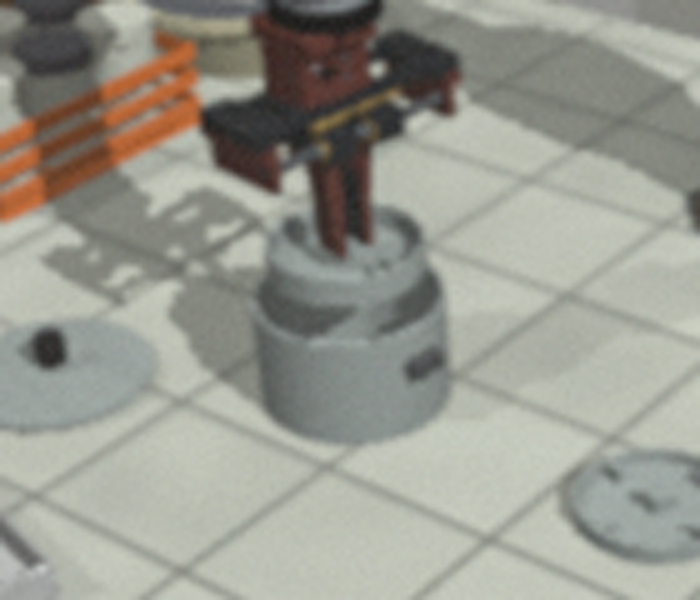

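Run:
```python
from h import *
D=np.array([.4328,-.1497]); zg=float(np.load("zg.npy"))
env.line_to([*D,zg+.041],max_speed=.1); env.sleep(.1); print(st())
z=zg+.041
while z>zg+.032:
    z-=.001; env.line_to([*D,z],max_speed=.02); env.sleep(.03); s=env.sense(); F=s["ft_force"][2]
    if F>1.5: break
print(z-zg,st())
z=s["tcp_pos"][2]+.0002
env.line_to([*D,z],max_speed=.02)
claw.release(); print(st())
env.line_to([*D,z+.0053],max_speed=.03); env.sleep(.1); print(st())
claw.close_gripper(force=3); print(st())
```

```text
(66.8417, array([ 0.4334, -0.1498,  0.0507]), array([ 1.14, -0.49, -1.2 ]), array([0.122, 0.035, 0.003]), 0.0142)
0.036 (68.2583, array([ 0.4328, -0.1497,  0.0458]), array([-3.62,  1.25, 11.36]), array([ 0.267,  0.96 , -0.005]), 0.0146)
(69.7083, array([ 0.4328, -0.1497,  0.046 ]), array([ 0.14, -0.39,  0.11]), array([ 0.089,  0.036, -0.001]), 0.088)
(70.1333, array([ 0.4328, -0.1498,  0.0514]), array([ 0.07, -0.64, -0.65]), array([ 0.088,  0.065, -0.066]), 0.0879)
(71.475, array([ 0.4328, -0.1497,  0.0513]), array([-0.89,  0.16, -0.02]), array([ 0.111,  0.082, -0.023]), 0.0004)
```

Run:
```python
from h import *
D=np.array([.4328,-.1497]); c=np.array([.429,.1133]); f=int(np.load("f.npy"))
env.line_to([*D,.115],max_speed=.2); print(st())
q0=env.sense()["qpos"]
best=None
for a in range(-90,90,15):
    j=np.array([np.cos(np.radians(a)),np.sin(np.radians(a))])
    q=planner.inverse_kinematics([*c,.05],quat(j))
    if q is not None:
        m=np.abs(q-q0).max()
        if best is None or m<best[0]: best=(m,a)
print(best); np.save("sa.npy",best[1]); a=np.radians(best[1]); o=quat((np.cos(a),np.sin(a)))
env.goto([*c,.05],o); claw.release(); print(st())
p,d=grab_frame("top"); q,e=grab_frame("scene"); 
cv2.imwrite("pics/s1.png",np.hstack([cv2.resize(x,(400,400),interpolation=cv2.INTER_CUBIC) for x in (p[170:290,280:400,::-1],q[110:190,180:260,::-1])]))
env.line_to([*c,.012],max_speed=.1); env.line_to([*c,.0071],max_speed=.03); env.sleep(.1); print(st())
```

```text
(71.9417, array([ 0.4328, -0.1501,  0.1152]), array([ 0.49, -0.55, -0.31]), array([ 0.028,  0.124, -0.025]), 0.0004)
(np.float64(2.199962015033717), 75)
(75.2167, array([0.429 , 0.1133, 0.05  ]), array([ 0.07, -0.59,  1.01]), array([-0.044,  0.032, -0.017]), 0.0879)
(76.2667, array([0.4291, 0.1133, 0.0073]), array([-0.  ,  0.45,  1.06]), array([0.024, 0.033, 0.017]), 0.0876)
```

View pics/s1.png

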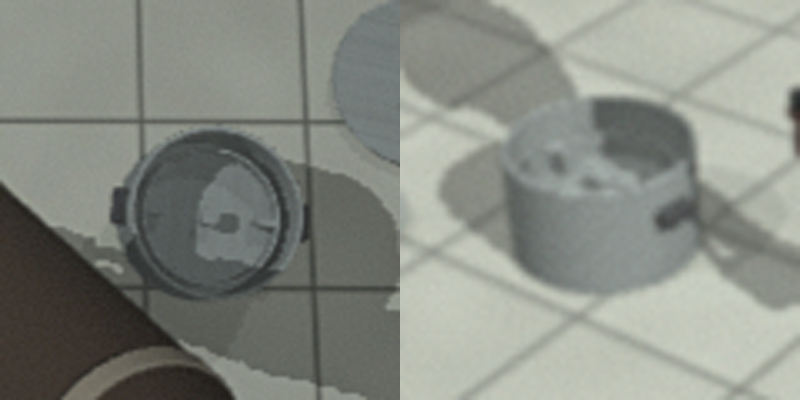

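Run:
```python
from h import *
D=np.array([.4328,-.1497])
claw.close_gripper(force=20); s=env.sense()["tcp_pos"]; print(st()); zg=s[2]; np.save("zg.npy",zg)
env.line_to(s+[0,0,.025],max_speed=.06); print(st())
env.line_to([s[0],s[1],zg+.105],max_speed=.15)
env.line_to([*D,zg+.105],max_speed=.2); print(st())
p,d=grab_frame("scene"); cv2.imwrite("pics/s2.png",cv2.resize(p[80:200,150:290,::-1],None,fx=5,fy=5,interpolation=cv2.INTER_CUBIC))
P=cloud(d,camera_params("scene")); print(fit(P,d>0,D,.110,.130,.0555,.045,.062)[0])
```

```text
(77.4167, array([0.4289, 0.1133, 0.0071]), array([ 0.  ,  0.42, -0.08]), array([-0.054,  0.009, -0.006]), 0.0144)
(77.9833, array([0.4292, 0.1132, 0.0324]), array([-0.08,  0.08, -1.1 ]), array([0.021, 0.02 , 0.033]), 0.0138)
(80.1333, array([ 0.4328, -0.1486,  0.112 ]), array([ 1.03,  0.03, -0.77]), array([-0.026,  0.038,  0.003]), 0.0137)
[ 0.43322616 -0.14601779  0.05460292]
```

View pics/s2.png

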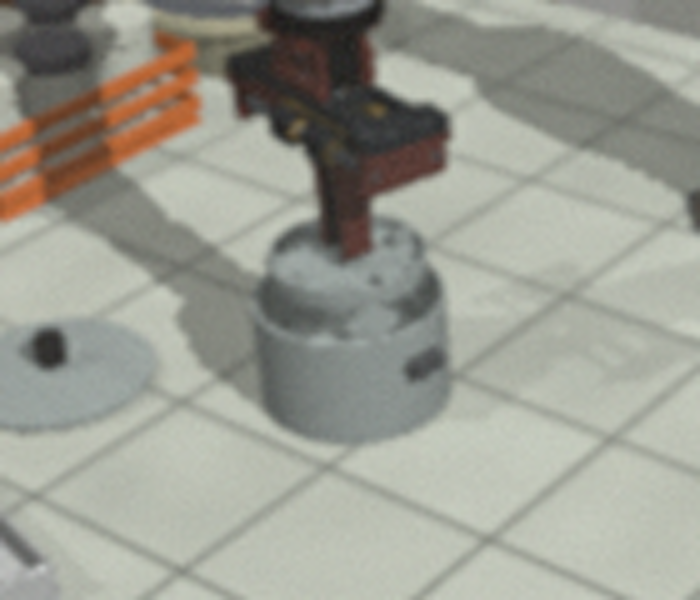

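Run:
```python
from h import *
D=np.array([.4328,-.1502]); zg=float(np.load("zg.npy"))
env.line_to([*D,zg+.063],max_speed=.1); env.sleep(.1); print(st())
z=zg+.063
while z>zg+.054:
    z-=.001; env.line_to([*D,z],max_speed=.02); env.sleep(.03); s=env.sense(); F=s["ft_force"][2]
    if F>1.8: break
print(z-zg,st())
z=s["tcp_pos"][2]+.0004
env.line_to([*D,z],max_speed=.02)
claw.release(); print(st())
env.line_to([*D,z+.004],max_speed=.03); env.sleep(.1); print(st())
env.line_to([*D,z+.05],max_speed=.15); print(st())
p,d=grab_frame("top"); q,e=grab_frame("scene"); 
cv2.imwrite("pics/s3.png",np.hstack([cv2.resize(x,(400,400),interpolation=cv2.INTER_CUBIC) for x in (p[170:290,280:400,::-1],q[110:190,180:260,::-1])]))
```

```text
(80.85, array([ 0.4333, -0.1502,  0.0707]), array([ 1.16,  0.05, -0.98]), array([-0.033,  0.041, -0.035]), 0.0139)
0.057999999999999996 (82.2667, array([ 0.433 , -0.1503,  0.0659]), array([-3.33,  0.52, 10.81]), array([ 0.254,  0.704, -0.007]), 0.014)
(83.7167, array([ 0.4328, -0.1502,  0.0663]), array([-0.44,  0.44,  0.25]), array([-0.041,  0.016,  0.066]), 0.0879)
(84.1, array([ 0.4329, -0.1502,  0.0704]), array([ 0.41,  0.18, -0.09]), array([ 0.021,  0.003, -0.007]), 0.0878)
(84.5583, array([ 0.4328, -0.1505,  0.1162]), array([-0.67, -0.34, -1.18]), array([-0.032,  0.022,  0.01 ]), 0.0879)
```

View pics/s3.png

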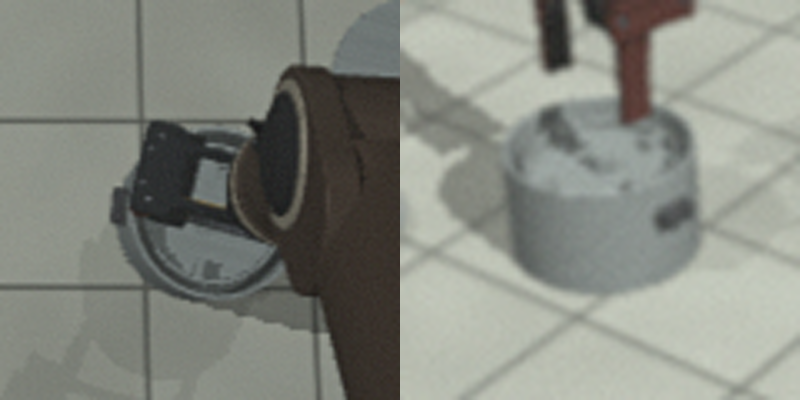

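Run:
```python
from h import *
D=np.array([.433,-.1491]); c=np.array([.5518,-.3443])
q0=env.sense()["qpos"]; best=None
for a in range(-90,270,15):
    j=np.array([np.cos(np.radians(a)),np.sin(np.radians(a))])
    q=planner.inverse_kinematics([*c,.08],quat(j))
    if q is not None:
        m=np.abs(q-q0).max()
        if best is None or m<best[0]: best=(m,a)
print(best); a=np.radians(best[1]); o=quat((np.cos(a),np.sin(a)))
env.line_to([.4328,-.1502,.135],max_speed=.15)
env.goto([*c,.09],o); env.line_to([*c,.0165],max_speed=.12); env.sleep(.05); print(st())
claw.close_gripper(force=30); s=env.sense()["tcp_pos"]; print(st()); zg=s[2]; np.save("zg.npy",zg)
env.line_to(s+[0,0,.02],max_speed=.06); print(st())
env.line_to([s[0],s[1],zg+.11],max_speed=.15)
env.line_to([*D,zg+.11],max_speed=.17); env.sleep(.05); print(st())
p,d=grab_frame("scene"); cv2.imwrite("pics/lid1.png",cv2.resize(p[80:200,150:290,::-1],None,fx=5,fy=5,interpolation=cv2.INTER_CUBIC))
P=cloud(d,camera_params("scene")); print(fit(P,d>0,D,.112,.130,.072,.064,.084)[0])
```

```text
(np.float64(0.4285104463971823), 45)
(86.675, array([ 0.5525, -0.3445,  0.0176]), array([0.39, 1.01, 0.14]), array([-0.106,  0.059, -0.002]), 0.0878)
(87.6833, array([ 0.5518, -0.3443,  0.0165]), array([ 0.43, -0.14, -1.19]), array([-0.071,  0.034, -0.025]), 0.0233)
(88.1667, array([ 0.5519, -0.3445,  0.037 ]), array([-0.26, -0.34, -3.99]), array([-0.073,  0.015, -0.019]), 0.023)
(90.4583, array([ 0.4334, -0.1498,  0.1264]), array([ 0.84,  0.02, -3.44]), array([-0.059,  0.038,  0.014]), 0.0235)
[ 0.4353796  -0.148536    0.06994861]
```

View pics/lid1.png

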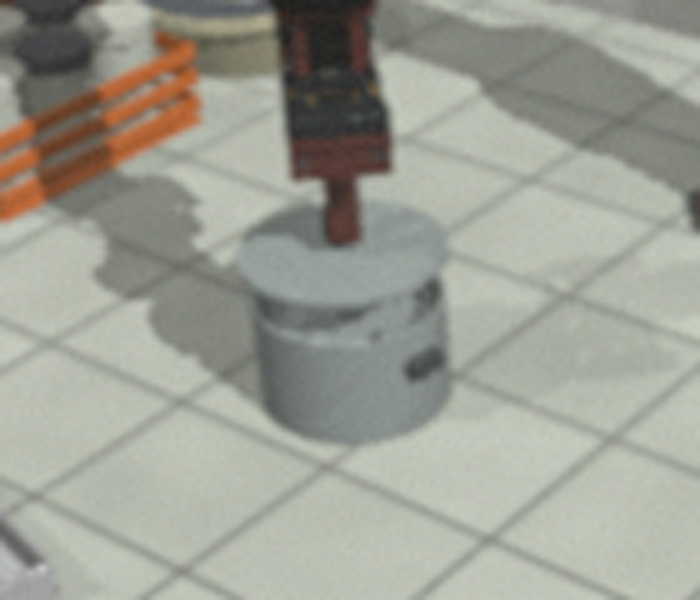

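Run:
```python
from h import *
D=np.array([.4322,-.1492]); zg=float(np.load("zg.npy"))
env.line_to([*D,zg+.087],max_speed=.08); env.sleep(.1); print(st())
z=zg+.087
while z>zg+.0755:
    z-=.001; env.line_to([*D,z],max_speed=.025); env.sleep(.03); s=env.sense(); F=s["ft_force"][2]
    if F>1.5: break
print(round(z-zg,4),st())
```

```text
(91.05, array([ 0.4325, -0.1493,  0.1037]), array([ 0.64,  0.23, -3.46]), array([ 0.045,  0.018, -0.024]), 0.0229)
0.077 (93.8833, array([ 0.4323, -0.1492,  0.0943]), array([-4.16,  1.14,  8.99]), array([ 0.198,  0.853, -0.002]), 0.0235)
```

Run:
```python
from h import *
D=np.array([.4322,-.1492])
env.line_to([*D,.0943],max_speed=.02)
claw.release(); print(st())
env.line_to([*D,.16],max_speed=.12); env.goto([.43,-.02,.25],env.sense()["tool_rot"]); print(st())
p,d=grab_frame("top"); q,e=grab_frame("scene"); 
cv2.imwrite("pics/fin.png",np.hstack([cv2.resize(x,(400,400),interpolation=cv2.INTER_CUBIC) for x in (p[170:290,280:400,::-1],q[100:190,175:265,::-1])]))
for n,dd in(("top",d),("scene",e)):
    P=cloud(dd,camera_params(n)); print(n,fit(P,dd>0,D,.080,.097,.073,.060,.085))
    m=(dd>0)&(np.hypot(P[...,0]-D[0],P[...,1]-D[1])<.07)&(abs(P[...,2]-.088)<.012); A=P[m]; co=np.linalg.lstsq(np.c_[A[:,:2]-D,np.ones(len(A))],A[:,2],rcond=None)[0]; print("plane",co.round(4),len(A))
```

```text
(95.2167, array([ 0.4322, -0.1492,  0.0943]), array([-0.18, -0.35,  0.73]), array([-0.017,  0.009, -0.017]), 0.0877)
(96.5917, array([ 0.4296, -0.0213,  0.2489]), array([ 0.21, -0.81,  0.81]), array([-0.018, -0.045, -0.032]), 0.0874)
top (array([ 0.4322, -0.1492,  0.073 ]), 0, array([0, 0, 0, 0, 0, 0, 0, 0]))
plane [0. 0. 0.] 0
scene (array([ 0.4327016 , -0.14823955,  0.06862155]), 308, array([31, 31, 31, 42, 53, 52, 36, 32]))
plane [-0.0212 -0.0183  0.0897] 611
```

View pics/fin.png

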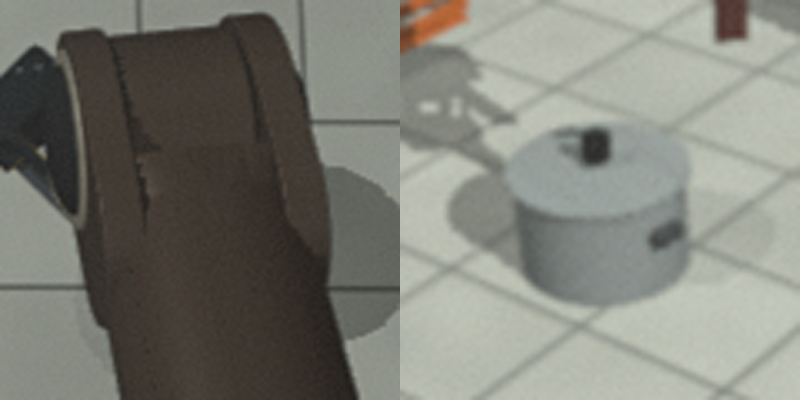

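Run:
```python
from h import *
print(env.finish_job())
```

```text
the job is handed in; nothing more can be done
None
```

I packed the drum in order (deep, middle, then shallow tray), seated the lid, and handed the job in at about 97 s. No verdict came back.

**What did not match the brief**
- **Fingertips:** they are about 7 mm behind the reported TCP, not 19 mm ahead of it. I found this when my first rim grip closed on air, and corrected it by touching the table with the closed fingers.
- **Gripper opening:** the interface can only open the fingers fully, so the 40 mm limit could not be followed for the deep and middle trays. I centred the fingers by first gripping each rim.
- **Deep tray grasp:** two tilted attempts failed to hold the post properly, one of which briefly lifted the tray and set it back down. A vertical grasp then worked.
- **Letting go of the deep tray:** the open fingers stuck in its rim and lifted it about 9 mm. I lowered it to about 4 mm and closed the fingers, so it fell those last few millimetres. I estimate about 0.3 m/s, below the 0.6 m/s limit.
- **Middle tray:** I let go of it the same way, but it barely lifted, if at all.

**Last checks**
- **Trays:** the first touches with the floor or the tray below came at undersides of about 5, 37 and 59 mm. I did not measure the trays again once the lid was on.
- **Lid:** in the scene view its centre is within 1 mm of the drum's, and its top is 90 mm up, as expected when seated. The same view gave a tilt of about 0.03 rad, against a limit of 0.07.
- **Robot and bystanders:** the wrist force read about zero after the last release and the arm was clear. The arm blocked the top camera, so the lid was checked in one view only. I did not measure the bottle, jar and dish again at the end, but no move was planned to touch them.

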